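# Carry the seasoning row over to the wooden rack

## Task

I want to clear the wire rack on the sill: move the canister, the pepper mill, the spice tin and the salt shaker over to the wooden rack, one upright in the middle of each hollow, in the same order from left to right as they stand now, because I reach for them without looking. Keep them upright, set them down gently, and leave the egg in its cup standing where it is.

Things in the scene. Friction and masses are not known exactly. Their poses are not given: they have to be found in the camera images.
- canister: Smoked-glass canister: dark glass cylinder 58 mm in diameter and 64 mm high, flat steel lid (60 mm diameter, up to 74 mm), black knob to 86 mm. 280 g give or take a third. Round: any yaw. Origin: centre of its underside; z up. Good to grip on the glass 46 mm above its underside.
- mill: Pepper mill of dark turned wood, the tallest of the row at 116 mm: foot 50 mm in diameter, narrow waist (32 mm), straight round head 44 mm in diameter from 60 to 98 mm above its underside, small steel nut on top. About 200 g. Round: any yaw. Origin: centre of its underside; z up. Good to grip on the head, 80 mm above its underside.
- tin: Square spice tin, cream with a plain aluminium lid: 46 x 46 mm, lid 48 x 48 mm from 60 mm up to its top at 74 mm. About 150 g. Origin: centre of its underside; z up. x and y square to its side faces. It may stand turned by up to 20 degrees to the row. Good to grip across two facing sides 44 mm above its underside.
- shaker: Salt shaker: white ceramic cylinder 42 mm in diameter with a domed steel cap (43 mm) with pour holes, 77 mm high, the smallest of the row. About 160 g. Round: any yaw. Origin: centre of its underside; z up. Good to grip 44 mm above its underside.
- saucer_canister: Wire rack's saucer in which the canister stands at the start: one of four alike, 82 mm apart in a straight row, pressed steel, rim diameter 78 mm, 9 mm high, floor 4 mm above its origin (centre of its underside), fixed, marking that thing's place in the old row. y runs along the row to the robot's left, within 15 degrees. The row ends in wire hoops 49 mm high, 49 mm beyond the end saucers.
- saucer_mill: Wire rack's saucer in which the pepper mill stands at the start: one of four alike, 82 mm apart in a straight row, pressed steel, rim diameter 78 mm, 9 mm high, floor 4 mm above its origin (centre of its underside), fixed, marking that thing's place in the old row. y runs along the row to the robot's left, within 15 degrees. The row ends in wire hoops 49 mm high, 49 mm beyond the end saucers.
- saucer_tin: Wire rack's saucer in which the spice tin stands at the start: one of four alike, 82 mm apart in a straight row, pressed steel, rim diameter 78 mm, 9 mm high, floor 4 mm above its origin (centre of its underside), fixed, marking that thing's place in the old row. y runs along the row to the robot's left, within 15 degrees. The row ends in wire hoops 49 mm high, 49 mm beyond the end saucers.
- saucer_shaker: Wire rack's saucer in which the salt shaker stands at the start: one of four alike, 82 mm apart in a straight row, pressed steel, rim diameter 78 mm, 9 mm high, floor 4 mm above its origin (centre of its underside), fixed, marking that thing's place in the old row. y runs along the row to the robot's left, within 15 degrees. The row ends in wire hoops 49 mm high, 49 mm beyond the end saucers.
- wood_rack: Wooden rack, fixed: board 92 mm deep (x), 340 long (y), 16 thick, end cheeks 46 mm high at y = +-175; four round cork-lined hollows, diameter 74, depth 6, centred at x = 0, y = 123, 41, -41, -123 mm, floors 10 mm above the origin (centre of its underside, on the tiles). y runs to the robot's left, x away from it, within 15 degrees. The wire rack stands to its left or right.
- egg_in_cup: Brown egg in an orange melamine egg cup, one loose piece, diameter 49 mm, height 85, 110 g, 100 mm behind the wooden rack's middle. Origin: centre of its underside. Also about, low: an empty egg cup some 105 mm in front of the wire rack and an aluminium poacher cup 115 mm behind it. Nothing near the racks is taller than 135 mm.

How it is judged:
By the outcome, as a careful person would: the job done as asked, in the order asked, and still so for the second after the job is handed in, with the robot touching nothing.
It also fails if it takes over 112 s, if anything falls off the work surface, if the arm or the gripper's body presses on something with over 40 N, if the wrist force passes 120 N, or if a joint passes its speed limit or range.

## Robot

A 6-joint arm with a two-finger parallel gripper is mounted at the origin on the work surface. World frame = base frame: x ahead of the robot, y to its left, z up, the work surface at z = 0. Lengths are in m, angles in rad, forces in N, time in s.
With the tool pointing down it reaches from about 0.35 to 0.775 m from the base axis. Payload 7.3 kg.
Tool frame: the origin (TCP) lies midway between the tips of the shut fingers; the grasp point (between the pads) lies 19 mm behind it (robot.grip_depth is the z of the grasp point in the tool frame, in m); z points along the fingers, y is the line along which they close (so a half turn about z gives the same grasp; the last joint's range is limited). The gripper opens to 92 mm and grips with 3 to 60 N. Pads are 19 mm wide; open, the fingers measure 130 mm over their backs; the gripper's body (75 mm by 190 mm) begins 47 mm behind the grasp point.
Start: joints at [1.052, 0.342, 1.524, -0, 1.275, -0.146], TCP at [0.191, 0.489, 0.188] pointing down, gripper open.
Joint ranges: [-2.53, 2.53], [-0.77, 2.02], [0.04, 2.7], [-1, 4.14], [0.28, 2.66], [-3.11, 3.11]. Speed limits (rad/s): [2.57, 2.57, 3.14, 3.14, 3.14, 3.14].

## Interface

Orientations are given as [roll, pitch, yaw] about the fixed x, y, z axes, in that order (R = Rz(yaw) Ry(pitch) Rx(roll)).
In Python, from cell import robot, viewer gives the robot as it stands.
- The arm moves only by the tool step_arm, never from a script. Its argument "increments" is a list of rows, each an object with "delta_pos": the shift along the tool's x, y, z in cm, a list of three; "dr": the turn, a rotation vector about the tool's x, y, z in degrees, a list of three; "fingers": the closure, from -1 (fully open) to 1 (shut), so that 0 is half open. In form: [{"delta_pos": [tx, ty, tz], "dr": [wx, wy, wz], "fingers": fingers}, ...]. A call has exactly 5 rows; each row is the pose to reach, as a shift and turn from the pose commanded when the call began, along the tool's axes at that moment; what a row does not reach only later rows make up. A row lasts 1/8 s, in which the tool goes at most 62.5 mm and 10.7 degrees, less where a joint would pass 70% of its speed; a pose out of reach is approached as far as the arm can. A call with a gripper value outside its range is refused whole. The fingers move at their own pace and stop on an object; "newtons" is the grip in N (left out, the last holds). Time passes only in rows, so rows that repeat a pose let the fingers close, or fill a call up. It gives the time, the measured TCP pose, the force, the opening and the grip force at its end, in the units of the state.
- robot.observe(): the state, without advancing time (a new reading comes with each control period).
- viewer.read_camera(name): name is "side" or "top"; returns the picture (400x640x3 uint8, red, green, blue); there is no depth.
- viewer.camera_params(name): a dict with "K" (3x3 intrinsics, pixels), "k1" (the pictures are not rectified: a ray, as slopes to the right and down, at radius r is drawn at 1 + k1 r^2 times it, then the intrinsics apply), "T" (4x4, takes a point from camera to world coordinates). Camera axes: x right, y down, z forward; pixel columns grow to the right and rows downward; lengths in m; the calibration is good to about 2 mm. A picture is of the moment at which its call begins. camera_params takes no time and is no camera call.
- robot.hand_in(): hands the job in; it is judged then, once.
The state is a dict: "time": time; "qpos": joint angles; "qvel": joint speeds; "joint_efforts": joint torques, N m; "tool_pos": TCP position; "tool_rot": TCP orientation; "contact_force": force on the tool from outside, world axes, zero at the start; "torque": the same for the moment, N m; "opening": finger opening in m; "grip_force": force on a finger pad.
Only numpy, scipy, OpenCV 4.12 (cv2) and the standard library are available. Lean on these libraries where they do the work, as an engineer would, in place of code of your own. Each camera call takes 0.05 s, during which the arm holds its last target. There are 200 camera calls.

## Working session

There is one attempt and no reset: what is moved stays moved. The work goes in short steps, Python scripts to look and compute and a tool call to move; the robot and the scene stay as the last step left them, time stands still between calls to the robot, and variables do not carry over. Pictures are saved under pics/ and viewed, at most 14 in all, crops included, and the job is handed in when it is done.

Besides the shell and the picture viewer there is one more tool, called after "Request:" in YAML: its name, and indented under it one key for each argument. step_arm: Moves the arm, as the interface text tells. Its arguments: {"type":"object","properties":{"increments":{"type":"array"},"newtons":{"type":"number"}},"required":["increments"]}

```bash
mkdir -p pics; ls; python3 - <<'E'
from cell import robot, viewer
import cv2
for n in("top","side"):
    cv2.imwrite(f"pics/{n}0.png",viewer.read_camera(n)[:,:,::-1])
    p=viewer.camera_params(n);print(n,p["K"],p["k1"],p["T"])
print(robot.observe(),robot.grip_depth)
E
```

```text
pics
top [[441.72896768   0.         316.47135624]
 [  0.         441.72896768 198.41121214]
 [  0.           0.           1.        ]] -0.012005248865072702 [[-0.0050651  -0.97413275  0.22591972  0.3546861 ]
 [-0.99997262  0.00615303  0.00411167  0.01249474]
 [-0.0053954  -0.22589271 -0.97413725  0.95883705]
 [ 0.          0.          0.          1.        ]]
side [[405.92155371   0.         318.27369596]
 [  0.         405.92155371 199.75692512]
 [  0.           0.           1.        ]] 0.02598716790647655 [[-0.99274639 -0.09201205  0.07738463  0.47436297]
 [-0.11904763  0.66236702 -0.73966046  0.79303483]
 [ 0.01680064 -0.74350771 -0.66851629  0.74783169]
 [ 0.          0.          0.          1.        ]]
{'time': 0.1, 'qpos': array([ 1.05201244e+00,  3.42658453e-01,  1.52490204e+00,  1.30882293e-05,
        1.27539545e+00, -1.46004995e-01]), 'qvel': array([-0.00021607, -0.00040766, -0.00041592,  0.00126845,  0.00038185,
       -0.00179541]), 'joint_efforts': array([ 2.70729142e-03, -4.32005453e+01, -2.44695604e+01,  7.18654110e-02,
        5.25799161e-02, -4.54831240e-05]), 'tool_pos': array([0.19098245, 0.48859631, 0.18751848]), 'tool_rot': array([-3.14024569e+00, -2.10724212e-04,  2.76880980e+00]), 'contact_force': array([-0.57071035, -0.47196196,  0.23952544]), 'torque': array([0.07209563, 0.06829232, 0.02168364]), 'grip_force': 0.0, 'opening': 0.09187446036566446} -0.0188
```

View pics/top0.png

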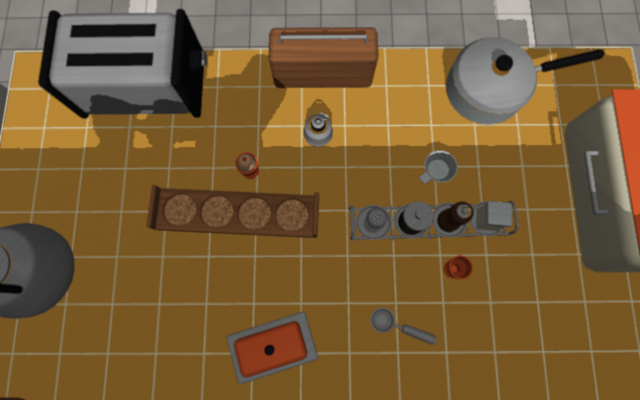

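View pics/side0.png

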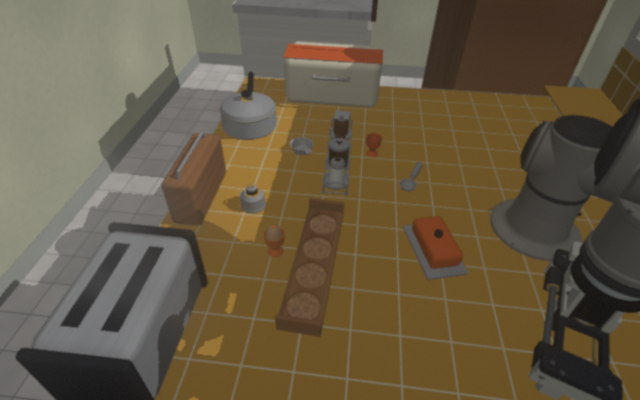

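Top view: wooden rack is on the left (hollows ≈(180,212), (217,211), (255,213), (293,215)). The wire rack is on the right, with shaker (374,218), canister (415,218), mill (458,215) and tin (494,216) from left to right. The egg is at (247,165). I'll zoom in.

```bash
python3 - <<'E'
import cv2,numpy as np
a=cv2.imread("pics/top0.png")[190:250,340:525]; b=cv2.imread("pics/side0.png")[100:205,290:400]
a=cv2.convertScaleAbs(a,alpha=1.6,beta=15);b=cv2.convertScaleAbs(b,alpha=1.6,beta=15)
cv2.imwrite("pics/c1.png",cv2.resize(a,None,fx=4.3,fy=4.3,interpolation=2))
cv2.imwrite("pics/c2.png",cv2.resize(b,None,fx=5.5,fy=5.5,interpolation=2))
E
```

```text
(no output)
```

View pics/c1.png

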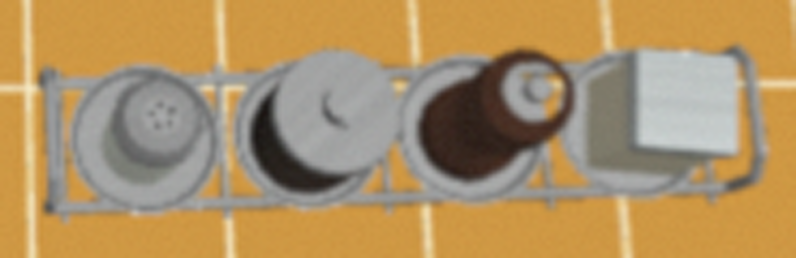

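View pics/c2.png

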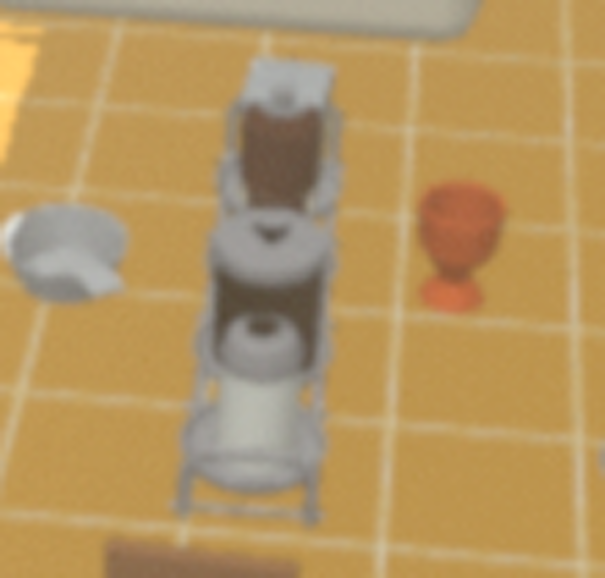

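The crops show, in c1: shaker holes (163,116), canister lid centre (337,112), mill nut (538,90) with the head's top ring around (527,97), tin lid corners (630,52), (735,56), (738,153) and (635,148). The saucer rims are at (146,138), (312,130) and (473,127). Next, rays onto planes.

```bash
cat > h.py <<'E'
from cell import robot, viewer
import cv2, numpy as np
def ray(n,u,v):
    p=viewer.camera_params(n);T=p["T"]
    K=p["K"];x=cv2.undistortPoints(np.array([[[u,v]]],float),K,np.array([p["k1"],0,0,0.]))[0,0]
    return T[:3,3],T[:3,:3]@np.r_[x,1]
def pt(n,u,v,z):
    o,d=ray(n,u,v);return o+d*(z-o[2])/d[2]
def top4(u,v,z): return pt("top",340+u/4.3-.4,190+v/4.3-.4,z)
def side4(u,v,z): return pt("side",290+u/5.5-.4,100+v/5.5-.4,z)
def st():
    s=robot.observe();print("t",round(s["time"],2),"pos",s["tool_pos"].round(4),"rot",s["tool_rot"].round(3),"F",s["contact_force"].round(1),"open",round(s["opening"],4),"grip",s["grip_force"])
    return s
E
python3 - <<'E'
from h import *
np.set_printoptions(precision=4,suppress=True)
for n,u,v,z in [("shaker",163,116,.081),("canlid",337,112,.078),("millring",527,97,.102),("nut",538,90,.12),("s_sh",146,138,.009),("s_can",312,130,.009),("s_mill",473,127,.009)]: print(n,top4(u,v,z))
c=np.array([top4(u,v,.078) for u,v in[(630,52),(735,56),(738,153),(635,148)]]);print("tin",c.mean(0))
e=c[[1,2,3,0]]-c;print("edges",np.linalg.norm(e,axis=1),np.degrees(np.arctan2(e[:,1],e[:,0])))
# cross-check with side
for n,u,v,z in [("shaker cap top",264,327,.081),("canlid",271,247,.078),("nut",285,92,.12),("tin lid c",290,82,.078)]: print("side",n,side4(u,v,z))
im=cv2.imread("pics/top0.png");hsv=cv2.cvtColor(im,cv2.COLOR_BGR2HSV)
for p in [(212,180),(190,200),(212,217),(228,200)]: print(p,hsv[p])
# hollows: brightness mask inside rack
m=np.zeros(im.shape[:2],np.uint8);g=im[185:242,145:322].max(2);t,b=cv2.threshold(g,0,255,cv2.THRESH_OTSU)
m=((hsv[:,:,2]>95)&(hsv[:,:,1]<150)).astype(np.uint8)*255; m[:188]=0;m[238:]=0;m[:,:155]=0;m[:,315:]=0
m=cv2.morphologyEx(m,cv2.MORPH_CLOSE,np.ones((7,7)))
for c in cv2.findContours(m,0,2)[0]:
    if cv2.contourArea(c)>300:
        q=cv2.fitEllipse(c);print(q,pt("top",*q[0],.016))
d=cv2.resize(cv2.convertScaleAbs(im[155:245,145:325],alpha=1.6,beta=10),None,fx=4.3,fy=4.3,interpolation=2);cv2.imwrite("pics/c3.png",d)
E
```

```text
shaker [ 0.5198 -0.1069  0.081 ]
canlid [ 0.5218 -0.1894  0.078 ]
millring [ 0.5237 -0.2716  0.102 ]
nut [ 0.5233 -0.2709  0.12  ]
s_sh [ 0.5221 -0.1077  0.009 ]
s_can [ 0.5257 -0.192   0.009 ]
s_mill [ 0.5267 -0.2738  0.009 ]
tin [ 0.5256 -0.3538  0.078 ]
edges [0.0498 0.0467 0.0483 0.0462] [-92.6031 175.7849  86.8008  -2.3251]
side shaker cap top [ 0.5186 -0.1195  0.081 ]
side canlid [ 0.5211 -0.1952  0.078 ]
side nut [ 0.5228 -0.2829  0.12  ]
side tin lid c [ 0.524  -0.3666  0.078 ]
(212, 180) [ 14 131  99]
(190, 200) [ 15 167  81]
(212, 217) [ 14 132 108]
(228, 200) [ 12 158  89]
((236.55487060546875, 213.18736267089844), (37.32360076904297, 139.59683227539062), 91.82965087890625) [0.5414 0.1906 0.016 ]
```

View pics/c3.png

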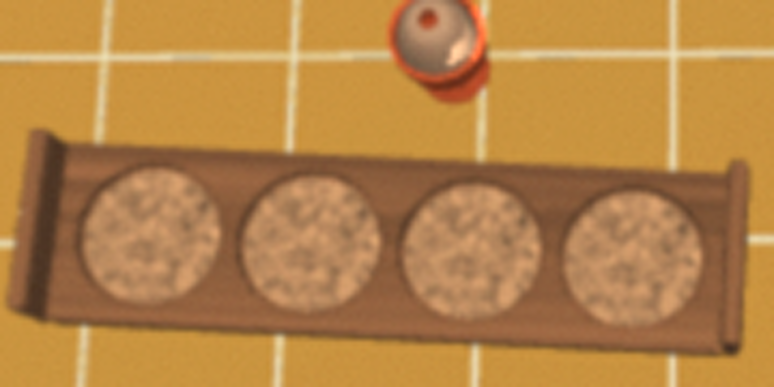

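The hollows in c3 are at (151,235), (311,243), (471,250) and (633,257), with clean edges. The egg is at (440,40). I'll triangulate now to check heights.

```bash
python3 - <<'E'
from h import *
np.set_printoptions(precision=4,suppress=True)
def tri(n,a,b):
    o,d=ray("top",340+a[0]/4.3-.4,190+a[1]/4.3-.4);p,e=ray("side",290+b[0]/5.5-.4,100+b[1]/5.5-.4)
    s=np.linalg.lstsq(np.c_[d,-e],p-o,rcond=None)[0];A=o+d*s[0];B=p+e*s[1];print(n,(A+B)/2,np.linalg.norm(A-B))
tri("nut",(538,90),(285,92));tri("lid",(337,112),(271,247));tri("saucer_sh",(146,138),(255,447));tri("holes",(163,116),(264,327))
H=np.array([pt("top",145+u/4.3-.4,155+v/4.3-.4,.015) for u,v in[(151,235),(311,243),(471,250),(633,257)]]);print(H)
d=H[0]-H[3];print(np.linalg.norm(d)/3,"rack yaw deg",np.degrees(np.arctan2(-d[0],d[1])), "centre",H.mean(0))
print("side hollows",[pt("side",u,v,.015) for u,v in[(303,306),(310,275),(317,248),(323,224)]])
print("egg",pt("top",145+440/4.3,155+40/4.3,.05))
E
```

```text
nut [ 0.5219 -0.268   0.1286] 0.000548896775877073
lid [ 0.5209 -0.1883  0.0827] 0.00011296622887589808
saucer_sh [ 0.5201 -0.1069  0.0135] 0.0024002715458005274
holes [ 0.5179 -0.1055  0.0912] 1.8087007263818905e-05
[[0.5511 0.3157 0.015 ]
 [0.5465 0.2339 0.015 ]
 [0.5424 0.1525 0.015 ]
 [0.5383 0.0703 0.015 ]]
0.08191086086505767 rack yaw deg -2.9982207308641975 centre [0.5446 0.1931 0.015 ]
side hollows [array([0.5513, 0.3159, 0.015 ]), array([0.5476, 0.2346, 0.015 ]), array([0.5417, 0.1534, 0.015 ]), array([0.5364, 0.0718, 0.015 ])]
egg [0.6418 0.1648 0.05  ]
```

Request:
step_arm:
  increments:
    - {"delta_pos": [-52.3, -43.4, 0], "dr": [0, 0, 71.7], "fingers": -1}
    - {"delta_pos": [-52.3, -43.4, 0], "dr": [0, 0, 71.7], "fingers": -1}
    - {"delta_pos": [-52.3, -43.4, 0], "dr": [0, 0, 71.7], "fingers": -1}
    - {"delta_pos": [-52.3, -43.4, 0], "dr": [0, 0, 71.7], "fingers": -1}
    - {"delta_pos": [-52.3, -43.4, 0], "dr": [0, 0, 71.7], "fingers": -1}
  newtons: 15

```text
time: 0.72
tool_pos: [0.343, 0.2137, 0.1881]
tool_rot: [3.141, -0.0, 1.826]
contact_force: [0.8, 0.8, -0.5]
opening: 0.0917
grip_force: 0.0
```

Request:
step_arm:
  increments:
    - {"delta_pos": [-35.4, 9, 0], "dr": [0, 0, 17.6], "fingers": -1}
    - {"delta_pos": [-35.4, 9, 0], "dr": [0, 0, 17.6], "fingers": -1}
    - {"delta_pos": [-35.4, 9, 0], "dr": [0, 0, 17.6], "fingers": -1}
    - {"delta_pos": [-35.4, 9, 0], "dr": [0, 0, 17.6], "fingers": -1}
    - {"delta_pos": [-35.4, 9, 0], "dr": [0, 0, 17.6], "fingers": -1}

```text
time: 1.35
tool_pos: [0.4954, -0.0592, 0.1879]
tool_rot: [-3.141, -0.0, 1.524]
contact_force: [-0.1, -0.2, -0.3]
opening: 0.0918
grip_force: 0.0
```

Request:
step_arm:
  increments:
    - {"delta_pos": [-4.6, 2.6, 0], "dr": [0, 0, 0.4], "fingers": -1}
    - {"delta_pos": [-4.6, 2.6, 0], "dr": [0, 0, 0.4], "fingers": -1}
    - {"delta_pos": [-4.6, 2.6, 3], "dr": [0, 0, 0.4], "fingers": -1}
    - {"delta_pos": [-4.6, 2.6, 7], "dr": [0, 0, 0.4], "fingers": -1}
    - {"delta_pos": [-4.6, 2.6, 8], "dr": [0, 0, 0.4], "fingers": -1}

```text
time: 1.98
tool_pos: [0.5166, -0.1029, 0.1059]
tool_rot: [-3.136, -0.002, 1.518]
contact_force: [0.4, -0.4, -0.3]
opening: 0.092
grip_force: 0.0
```

```bash
python3 - <<'E'
from h import *
st()
a=viewer.read_camera("top")[170:250,340:525,::-1];b=viewer.read_camera("side")[100:205,270:400,::-1]
f=lambda i,h:cv2.resize(cv2.convertScaleAbs(i,alpha=1.6,beta=15),(int(i.shape[1]*h/i.shape[0]),h),interpolation=2)
cv2.imwrite("pics/d1.png",np.vstack([np.hstack([f(b,300)]+[np.zeros((300,max(0,694-int(130*300/105)),3),np.uint8)]),f(a,300)[:, :694] if f(a,300).shape[1]>=694 else np.hstack([f(a,300),np.zeros((300,694-f(a,300).shape[1],3),np.uint8)])])) if True else 0
E
```

```text
t 1.98 pos [ 0.5166 -0.1029  0.1059] rot [-3.136e+00 -2.000e-03  1.518e+00] F [ 0.4 -0.4 -0.3] open 0.092 grip 0.0
```

View pics/d1.png

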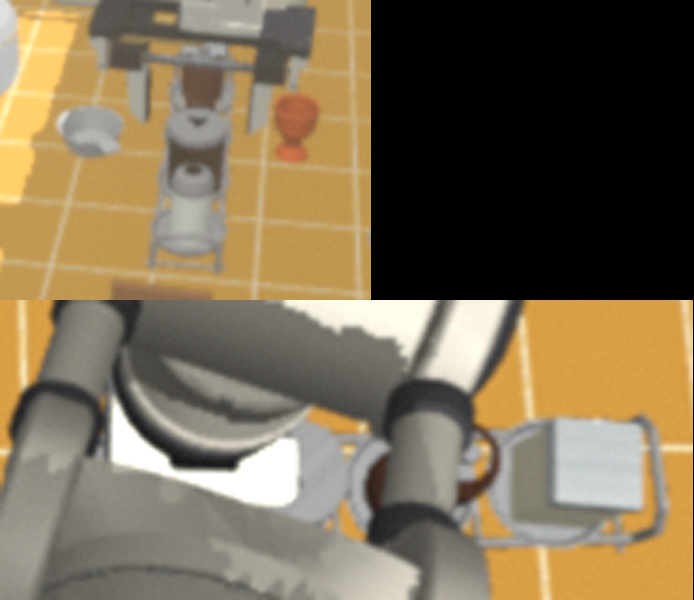

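Side view: tips at (137,120) and (257,130) in the crop straddle the row evenly over the shaker. I'll lower and close.

Request:
step_arm:
  increments:
    - {"delta_pos": [0, 0, 4], "dr": [0, 0, 0], "fingers": -1}
    - {"delta_pos": [0, 0, 7.2], "dr": [0, 0, 0], "fingers": -1}
    - {"delta_pos": [0, 0, 7.2], "dr": [0, 0, 0], "fingers": -0.2}
    - {"delta_pos": [0, 0, 7.2], "dr": [0, 0, 0], "fingers": 0}
    - {"delta_pos": [0, 0, 7.2], "dr": [0, 0, 0], "fingers": 0}

```text
time: 2.7
tool_pos: [0.5201, -0.1048, 0.038]
tool_rot: [3.138, 0.001, 1.517]
contact_force: [-0.8, 0.0, -0.7]
opening: 0.0665
grip_force: 0.0
```

Request:
step_arm:
  increments:
    - {"delta_pos": [0, 0, 0], "dr": [0, 0, 0], "fingers": 1}
    - {"delta_pos": [0, 0, 0], "dr": [0, 0, 0], "fingers": 1}
    - {"delta_pos": [0, 0, 0], "dr": [0, 0, 0], "fingers": 1}
    - {"delta_pos": [0, 0, 0], "dr": [0, 0, 0], "fingers": 1}
    - {"delta_pos": [0, 0, 0], "dr": [0, 0, 0], "fingers": 1}

```text
time: 3.32
tool_pos: [0.5188, -0.1045, 0.0364]
tool_rot: [3.141, 0.0, 1.517]
contact_force: [-1.2, 0.0, 4.2]
opening: 0.0408
grip_force: 15.0
```

Request:
step_arm:
  increments:
    - {"delta_pos": [0, 0, -3], "dr": [0, 0, 0], "fingers": 1}
    - {"delta_pos": [0, 0, -8], "dr": [0, 0, 0], "fingers": 1}
    - {"delta_pos": [3, 0, -9], "dr": [0, 0, 0], "fingers": 1}
    - {"delta_pos": [8, 0.2, -9], "dr": [0, 0, 0], "fingers": 1}
    - {"delta_pos": [14, 0.4, -9], "dr": [0, 0, 0], "fingers": 1}

```text
time: 3.95
tool_pos: [0.5303, 0.0359, 0.1259]
tool_rot: [3.141, -0.0, 1.515]
contact_force: [0.5, 0.3, -1.2]
opening: 0.0407
grip_force: 15.0
```

Request:
step_arm:
  increments:
    - {"delta_pos": [6, 0.1, 0], "dr": [0, 0, 0], "fingers": 1}
    - {"delta_pos": [12, 0.3, 0], "dr": [0, 0, 0], "fingers": 1}
    - {"delta_pos": [18, 0.5, 0], "dr": [0, 0, 0], "fingers": 1}
    - {"delta_pos": [24, 0.6, 0], "dr": [0, 0, 0], "fingers": 1}
    - {"delta_pos": [28.3, 0.6, 0], "dr": [0, 0, 0], "fingers": 1}

```text
time: 4.58
tool_pos: [0.5508, 0.32, 0.1253]
tool_rot: [-3.141, 0.0, 1.519]
contact_force: [0.5, 0.1, -0.7]
opening: 0.0408
grip_force: 15.0
```

Request:
step_arm:
  increments:
    - {"delta_pos": [-0.1, 0, 3.5], "dr": [0, 0, 0], "fingers": 1}
    - {"delta_pos": [-0.1, 0, 5.5], "dr": [0, 0, 0], "fingers": 1}
    - {"delta_pos": [-0.1, 0, 6.8], "dr": [0, 0, 0], "fingers": 1}
    - {"delta_pos": [-0.1, 0, 7.2], "dr": [0, 0, 0], "fingers": 1}
    - {"delta_pos": [-0.1, 0, 7.2], "dr": [0, 0, 0], "fingers": 1}

```text
time: 5.2
tool_pos: [0.5517, 0.3164, 0.0545]
tool_rot: [3.141, -0.0, 1.517]
contact_force: [0.1, -0.2, 0.0]
opening: 0.0409
grip_force: 15.0
```

```bash
python3 - <<'E'
from h import *
st()
i=viewer.read_camera("side")[190:340,240:400,::-1]
cv2.imwrite("pics/e1.png",cv2.resize(cv2.convertScaleAbs(i,alpha=1.5,beta=15),None,fx=4,fy=4,interpolation=2))
E
```

```text
t 5.2 pos [0.5517 0.3164 0.0545] rot [ 3.141 -0.     1.517] F [ 0.1 -0.2  0. ] open 0.0409 grip 14.988420327426866
```

View pics/e1.png

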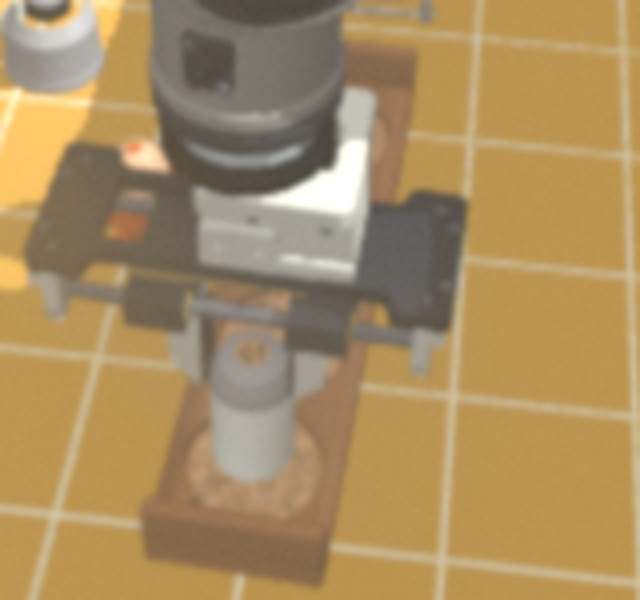

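The shaker is held upright over the end hollow, with its foot at (253,465) and the hollow centre near (255,472). I'll ease it down.

Request:
step_arm:
  increments:
    - {"delta_pos": [0, 0, 0.4], "dr": [0, 0, 0], "fingers": 1}
    - {"delta_pos": [0, 0, 0.7], "dr": [0, 0, 0], "fingers": 1}
    - {"delta_pos": [0, 0, 0.9], "dr": [0, 0, 0], "fingers": 1}
    - {"delta_pos": [0, 0, 1.1], "dr": [0, 0, 0], "fingers": 1}
    - {"delta_pos": [0, 0, 1.2], "dr": [0, 0, 0], "fingers": 1}

```text
time: 5.88
tool_pos: [0.5513, 0.3164, 0.042]
tool_rot: [-3.142, -0.0, 1.517]
contact_force: [-0.2, 0.0, -1.0]
opening: 0.0406
grip_force: 15.0
```

Request:
step_arm:
  increments:
    - {"delta_pos": [0, 0, 0.1], "dr": [0, 0, 0], "fingers": 1}
    - {"delta_pos": [0, 0, 0.2], "dr": [0, 0, 0], "fingers": 1}
    - {"delta_pos": [0, 0, 0.3], "dr": [0, 0, 0], "fingers": 1}
    - {"delta_pos": [0, 0, 0.3], "dr": [0, 0, 0], "fingers": 1}
    - {"delta_pos": [0, 0, 0.3], "dr": [0, 0, 0], "fingers": 1}

```text
time: 6.5
tool_pos: [0.5514, 0.3164, 0.0392]
tool_rot: [3.142, -0.0, 1.517]
contact_force: [0.2, -0.5, -1.3]
opening: 0.0409
grip_force: 15.0
```

Request:
step_arm:
  increments:
    - {"delta_pos": [0, 0, 0.05], "dr": [0, 0, 0], "fingers": 1}
    - {"delta_pos": [0, 0, 0.1], "dr": [0, 0, 0], "fingers": 1}
    - {"delta_pos": [0, 0, 0.15], "dr": [0, 0, 0], "fingers": 1}
    - {"delta_pos": [0, 0, 0.2], "dr": [0, 0, 0], "fingers": 1}
    - {"delta_pos": [0, 0, 0.2], "dr": [0, 0, 0], "fingers": 1}

```text
time: 7.12
tool_pos: [0.5513, 0.3164, 0.0371]
tool_rot: [-3.142, -0.0, 1.517]
contact_force: [0.2, 0.3, -0.8]
opening: 0.0404
grip_force: 15.0
```

Request:
step_arm:
  increments:
    - {"delta_pos": [0, 0, 0.05], "dr": [0, 0, 0], "fingers": 1}
    - {"delta_pos": [0, 0, 0.1], "dr": [0, 0, 0], "fingers": 1}
    - {"delta_pos": [0, 0, 0.15], "dr": [0, 0, 0], "fingers": 1}
    - {"delta_pos": [0, 0, 0.15], "dr": [0, 0, 0], "fingers": 1}
    - {"delta_pos": [0, 0, 0.15], "dr": [0, 0, 0], "fingers": 1}

```text
time: 7.75
tool_pos: [0.5514, 0.3164, 0.0356]
tool_rot: [3.142, -0.0, 1.517]
contact_force: [0.6, 0.3, -1.0]
opening: 0.0408
grip_force: 15.0
```

Request:
step_arm:
  increments:
    - {"delta_pos": [0, 0, 0.05], "dr": [0, 0, 0], "fingers": 1}
    - {"delta_pos": [0, 0, 0.1], "dr": [0, 0, 0], "fingers": 1}
    - {"delta_pos": [0, 0, 0.15], "dr": [0, 0, 0], "fingers": 1}
    - {"delta_pos": [0, 0, 0.15], "dr": [0, 0, 0], "fingers": 1}
    - {"delta_pos": [0, 0, 0.15], "dr": [0, 0, 0], "fingers": 1}

```text
time: 8.38
tool_pos: [0.5515, 0.3167, 0.0346]
tool_rot: [3.141, -0.001, 1.517]
contact_force: [-0.4, 1.1, 3.8]
opening: 0.0408
grip_force: 15.0
```

Request:
step_arm:
  increments:
    - {"delta_pos": [0, 0, 0], "dr": [0, 0, 0], "fingers": 0}
    - {"delta_pos": [0, 0, 0], "dr": [0, 0, 0], "fingers": -0.3}
    - {"delta_pos": [0, 0, 0], "dr": [0, 0, 0], "fingers": -0.5}
    - {"delta_pos": [0, 0, 0], "dr": [0, 0, 0], "fingers": -0.5}
    - {"delta_pos": [0, 0, -2], "dr": [0, 0, 0], "fingers": -0.5}

```text
time: 9.0
tool_pos: [0.5501, 0.3158, 0.0526]
tool_rot: [-3.138, 0.002, 1.517]
contact_force: [-0.5, -0.2, 0.2]
opening: 0.0687
grip_force: 0.0
```

Request:
step_arm:
  increments:
    - {"delta_pos": [0, 0, -5], "dr": [0, 0, 0], "fingers": -0.5}
    - {"delta_pos": [0, 0, -10], "dr": [0, 0, 0], "fingers": -0.5}
    - {"delta_pos": [-4, -0.2, -12.5], "dr": [0, 0, 0], "fingers": -0.7}
    - {"delta_pos": [-10, -0.3, -12.5], "dr": [0, 0, 0], "fingers": -1}
    - {"delta_pos": [-16, -0.4, -12.5], "dr": [0, 0, 0], "fingers": -1}

```text
time: 9.62
tool_pos: [0.5385, 0.1555, 0.1796]
tool_rot: [3.14, -0.0, 1.518]
contact_force: [1.0, -0.9, -0.2]
opening: 0.0906
grip_force: 0.0
```

```bash
python3 - <<'E'
from h import *
st()
i=viewer.read_camera("side")[220:345,250:360,::-1]; j=viewer.read_camera("top")[155:245,145:325,::-1]
f=lambda i,h:cv2.resize(cv2.convertScaleAbs(i,alpha=1.5,beta=15),(int(i.shape[1]*h/i.shape[0]),h),interpolation=2)
cv2.imwrite("pics/e2.png",np.hstack([f(i,280),f(j,280)])[:,:800])
print(f(i,280).shape)
E
```

```text
t 9.62 pos [0.5385 0.1555 0.1796] rot [ 3.14  -0.     1.518] F [ 1.  -0.9 -0.2] open 0.0906 grip 0.0
(280, 246, 3)
```

View pics/e2.png

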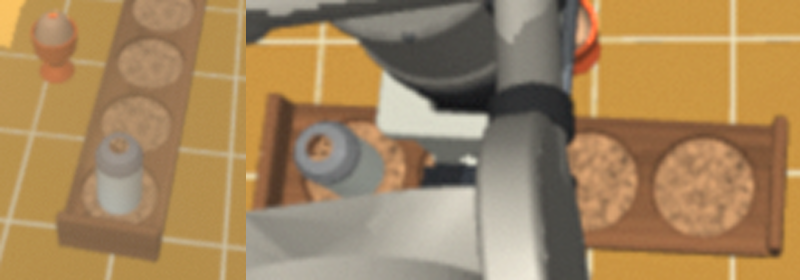

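The shaker stands upright and centred in the leftmost hollow: side crop base ≈(119,199), hollow centre ≈(120,199). The egg is undisturbed at (55,45). Next is the canister.

Request:
step_arm:
  increments:
    - {"delta_pos": [-6.2, 0, 0], "dr": [0, 0, 0], "fingers": -1}
    - {"delta_pos": [-12.4, 0, 0], "dr": [0, 0, 0], "fingers": -1}
    - {"delta_pos": [-18.6, 0, 0], "dr": [0, 0, 0], "fingers": -1}
    - {"delta_pos": [-24.8, 0, 0], "dr": [0, 0, 0], "fingers": -1}
    - {"delta_pos": [-31, 0, 0], "dr": [0, 0, 0], "fingers": -1}

```text
time: 10.35
tool_pos: [0.5222, -0.1542, 0.1793]
tool_rot: [3.141, -0.0, 1.518]
contact_force: [1.1, -0.2, 0.3]
opening: 0.0919
grip_force: 0.0
```

Request:
step_arm:
  increments:
    - {"delta_pos": [-3.3, 0, 0], "dr": [0, 0, 0], "fingers": -1}
    - {"delta_pos": [-3.3, 0, 0], "dr": [0, 0, 0], "fingers": -1}
    - {"delta_pos": [-3.3, 0, 3], "dr": [0, 0, 0], "fingers": -1}
    - {"delta_pos": [-3.3, 0, 6], "dr": [0, 0, 0], "fingers": -1}
    - {"delta_pos": [-3.3, 0, 6], "dr": [0, 0, 0], "fingers": -1}

```text
time: 10.98
tool_pos: [0.5193, -0.1834, 0.1173]
tool_rot: [-3.137, -0.003, 1.519]
contact_force: [-0.2, -0.2, -0.4]
opening: 0.0918
grip_force: 0.0
```

Request:
step_arm:
  increments:
    - {"delta_pos": [-0.25, 0, 4], "dr": [0, 0, 0], "fingers": -1}
    - {"delta_pos": [-0.25, 0, 7.9], "dr": [0, 0, 0], "fingers": -1}
    - {"delta_pos": [-0.25, 0, 7.9], "dr": [0, 0, 0], "fingers": -1}
    - {"delta_pos": [-0.25, 0, 7.9], "dr": [0, 0, 0], "fingers": -0.4}
    - {"delta_pos": [-0.25, 0, 7.9], "dr": [0, 0, 0], "fingers": -0.4}

```text
time: 11.6
tool_pos: [0.5216, -0.1886, 0.0422]
tool_rot: [3.138, 0.001, 1.517]
contact_force: [0.0, -0.2, -0.1]
opening: 0.0766
grip_force: 0.0
```

Request:
step_arm:
  increments:
    - {"delta_pos": [0, 0, 0], "dr": [0, 0, 0], "fingers": 1}
    - {"delta_pos": [0, 0, 0], "dr": [0, 0, 0], "fingers": 1}
    - {"delta_pos": [0, 0, 0], "dr": [0, 0, 0], "fingers": 1}
    - {"delta_pos": [0, 0, 0], "dr": [0, 0, 0], "fingers": 1}
    - {"delta_pos": [0, 0, 0], "dr": [0, 0, 0], "fingers": 1}
  newtons: 20

```text
time: 12.22
tool_pos: [0.5209, -0.1884, 0.0409]
tool_rot: [3.14, 0.001, 1.517]
contact_force: [1.8, 0.1, 5.9]
opening: 0.0589
grip_force: 20.0
```

Request:
step_arm:
  increments:
    - {"delta_pos": [0, 0, -3], "dr": [0, 0, 0], "fingers": 1}
    - {"delta_pos": [0, 0, -8], "dr": [0, 0, 0], "fingers": 1}
    - {"delta_pos": [3, 0, -9], "dr": [0, 0, 0], "fingers": 1}
    - {"delta_pos": [8, 0.1, -9], "dr": [0, 0, 0], "fingers": 1}
    - {"delta_pos": [14, 0.2, -9], "dr": [0, 0, 0], "fingers": 1}

```text
time: 12.85
tool_pos: [0.5292, -0.0477, 0.1296]
tool_rot: [-3.14, -0.0, 1.515]
contact_force: [1.0, 0.4, -3.0]
opening: 0.0588
grip_force: 20.0
```

Request:
step_arm:
  increments:
    - {"delta_pos": [6, 0, 0], "dr": [0, 0, 0], "fingers": 1}
    - {"delta_pos": [12, 0.1, 0], "dr": [0, 0, 0], "fingers": 1}
    - {"delta_pos": [18, 0.2, 0], "dr": [0, 0, 0], "fingers": 1}
    - {"delta_pos": [24, 0.2, 0], "dr": [0, 0, 0], "fingers": 1}
    - {"delta_pos": [28.2, 0.2, 0], "dr": [0, 0, 0], "fingers": 1}

```text
time: 13.48
tool_pos: [0.5458, 0.2355, 0.1292]
tool_rot: [-3.14, 0.0, 1.519]
contact_force: [-0.0, -0.1, -2.9]
opening: 0.0592
grip_force: 20.0
```

Request:
step_arm:
  increments:
    - {"delta_pos": [0, 0, 1], "dr": [0, 0, 0], "fingers": 1}
    - {"delta_pos": [0, 0, 4], "dr": [0, 0, 0], "fingers": 1}
    - {"delta_pos": [0, 0, 6.5], "dr": [0, 0, 0], "fingers": 1}
    - {"delta_pos": [0, 0, 7.3], "dr": [0, 0, 0], "fingers": 1}
    - {"delta_pos": [0, 0, 7.5], "dr": [0, 0, 0], "fingers": 1}

```text
time: 14.1
tool_pos: [0.5467, 0.2323, 0.0547]
tool_rot: [-3.141, 0.0, 1.516]
contact_force: [-0.3, 0.6, -2.2]
opening: 0.0587
grip_force: 20.0
```

Request:
step_arm:
  increments:
    - {"delta_pos": [0.1, 0, 0.4], "dr": [0, 0, 0], "fingers": 1}
    - {"delta_pos": [0.1, 0, 0.8], "dr": [0, 0, 0], "fingers": 1}
    - {"delta_pos": [0.1, 0, 1.1], "dr": [0, 0, 0], "fingers": 1}
    - {"delta_pos": [0.1, 0, 1.3], "dr": [0, 0, 0], "fingers": 1}
    - {"delta_pos": [0.1, 0, 1.3], "dr": [0, 0, 0], "fingers": 1}

```text
time: 14.72
tool_pos: [0.5468, 0.234, 0.042]
tool_rot: [-3.141, -0.0, 1.517]
contact_force: [0.2, -0.2, -3.0]
opening: 0.0594
grip_force: 20.0
```

Request:
step_arm:
  increments:
    - {"delta_pos": [0, 0, 0.05], "dr": [0, 0, 0], "fingers": 1}
    - {"delta_pos": [0, 0, 0.1], "dr": [0, 0, 0], "fingers": 1}
    - {"delta_pos": [0, 0, 0.15], "dr": [0, 0, 0], "fingers": 1}
    - {"delta_pos": [0, 0, 0.2], "dr": [0, 0, 0], "fingers": 1}
    - {"delta_pos": [0, 0, 0.2], "dr": [0, 0, 0], "fingers": 1}

```text
time: 15.35
tool_pos: [0.5469, 0.234, 0.0401]
tool_rot: [-3.142, -0.0, 1.517]
contact_force: [-0.1, 0.1, -2.9]
opening: 0.0589
grip_force: 20.0
```

Request:
step_arm:
  increments:
    - {"delta_pos": [0, 0, 0.05], "dr": [0, 0, 0], "fingers": 1}
    - {"delta_pos": [0, 0, 0.08], "dr": [0, 0, 0], "fingers": 1}
    - {"delta_pos": [0, 0, 0.12], "dr": [0, 0, 0], "fingers": 1}
    - {"delta_pos": [0, 0, 0.15], "dr": [0, 0, 0], "fingers": 1}
    - {"delta_pos": [0, 0, 0.15], "dr": [0, 0, 0], "fingers": 1}

```text
time: 15.98
tool_pos: [0.5472, 0.2347, 0.0395]
tool_rot: [3.141, -0.001, 1.517]
contact_force: [-1.7, 1.7, 5.0]
opening: 0.0591
grip_force: 20.0
```

Request:
step_arm:
  increments:
    - {"delta_pos": [0, 0, 0], "dr": [0, 0, 0], "fingers": -0.4}
    - {"delta_pos": [0, 0, 0], "dr": [0, 0, 0], "fingers": -0.6}
    - {"delta_pos": [0, 0, 0], "dr": [0, 0, 0], "fingers": -0.8}
    - {"delta_pos": [0, 0, 0], "dr": [0, 0, 0], "fingers": -0.8}
    - {"delta_pos": [0, 0, -2], "dr": [0, 0, 0], "fingers": -0.8}

```text
time: 16.6
tool_pos: [0.5457, 0.2336, 0.0573]
tool_rot: [-3.138, 0.001, 1.517]
contact_force: [1.2, -0.4, 0.5]
opening: 0.0825
grip_force: 0.0
```

Request:
step_arm:
  increments:
    - {"delta_pos": [0, 0, -5], "dr": [0, 0, 0], "fingers": -0.8}
    - {"delta_pos": [0, 0, -10], "dr": [0, 0, 0], "fingers": -0.8}
    - {"delta_pos": [-4, -0.1, -13], "dr": [0, 0, 0], "fingers": -0.8}
    - {"delta_pos": [-10, -0.2, -13], "dr": [0, 0, 0], "fingers": -0.8}
    - {"delta_pos": [-16, -0.2, -13], "dr": [0, 0, 0], "fingers": -0.8}

```text
time: 17.23
tool_pos: [0.5362, 0.0729, 0.1891]
tool_rot: [3.14, 0.0, 1.518]
contact_force: [0.1, -0.1, -0.1]
opening: 0.0827
grip_force: 0.0
```

Request:
step_arm:
  increments:
    - {"delta_pos": [-6.2, 0, 0], "dr": [0, 0, 0], "fingers": -1}
    - {"delta_pos": [-12.4, 0.1, 0], "dr": [0, 0, 0], "fingers": -1}
    - {"delta_pos": [-18.6, 0.2, 0], "dr": [0, 0, 0], "fingers": -1}
    - {"delta_pos": [-24.8, 0.3, 0], "dr": [0, 0, 0], "fingers": -1}
    - {"delta_pos": [-31, 0.3, 0], "dr": [0, 0, 0], "fingers": -1}

```text
time: 17.85
tool_pos: [0.5224, -0.2374, 0.1887]
tool_rot: [3.141, 0.0, 1.517]
contact_force: [1.2, 0.4, 0.8]
opening: 0.0914
grip_force: 0.0
```

Request:
step_arm:
  increments:
    - {"delta_pos": [-3.4, 0, 0], "dr": [0, 0, 0], "fingers": -1}
    - {"delta_pos": [-3.4, 0, 0], "dr": [0, 0, 0], "fingers": -1}
    - {"delta_pos": [-3.4, 0, 1], "dr": [0, 0, 0], "fingers": -1}
    - {"delta_pos": [-3.4, 0, 3], "dr": [0, 0, 0], "fingers": -1}
    - {"delta_pos": [-3.4, 0, 5], "dr": [0, 0, 0], "fingers": -1}

```text
time: 18.48
tool_pos: [0.521, -0.2675, 0.1376]
tool_rot: [-3.141, -0.001, 1.519]
contact_force: [-0.6, 0.1, 0.4]
opening: 0.0917
grip_force: 0.0
```

Request:
step_arm:
  increments:
    - {"delta_pos": [0, 0, 3.5], "dr": [0, 0, 0], "fingers": -1}
    - {"delta_pos": [0, 0, 6.5], "dr": [0, 0, 0], "fingers": -1}
    - {"delta_pos": [0, 0, 6.5], "dr": [0, 0, 0], "fingers": -0.6}
    - {"delta_pos": [0, 0, 6.5], "dr": [0, 0, 0], "fingers": -0.2}
    - {"delta_pos": [0, 0, 6.5], "dr": [0, 0, 0], "fingers": -0.1}

```text
time: 19.1
tool_pos: [0.5218, -0.2695, 0.0751]
tool_rot: [3.139, 0.001, 1.518]
contact_force: [0.4, -0.0, 0.3]
opening: 0.0661
grip_force: 0.0
```

Request:
step_arm:
  increments:
    - {"delta_pos": [0, 0, 0], "dr": [0, 0, 0], "fingers": 1}
    - {"delta_pos": [0, 0, 0], "dr": [0, 0, 0], "fingers": 1}
    - {"delta_pos": [0, 0, 0], "dr": [0, 0, 0], "fingers": 1}
    - {"delta_pos": [0, 0, 0], "dr": [0, 0, 0], "fingers": 1}
    - {"delta_pos": [0, 0, 0], "dr": [0, 0, 0], "fingers": 1}

```text
time: 19.73
tool_pos: [0.5216, -0.2697, 0.0743]
tool_rot: [3.14, 0.001, 1.517]
contact_force: [1.0, -0.3, 5.7]
opening: 0.0364
grip_force: 16.8
```

Request:
step_arm:
  increments:
    - {"delta_pos": [0, 0, 0], "dr": [0, 0, 0], "fingers": 1}
    - {"delta_pos": [0, 0, 0], "dr": [0, 0, 0], "fingers": 1}
    - {"delta_pos": [0, 0, 0], "dr": [0, 0, 0], "fingers": 1}
    - {"delta_pos": [0, 0, 0], "dr": [0, 0, 0], "fingers": 1}
    - {"delta_pos": [0, 0, 0], "dr": [0, 0, 0], "fingers": 1}

```text
time: 20.35
tool_pos: [0.5216, -0.2697, 0.0743]
tool_rot: [3.14, 0.001, 1.517]
contact_force: [2.0, 0.1, 6.3]
opening: 0.0359
grip_force: 16.8
```

```bash
python3 - <<'E'
from h import *
st()
i=viewer.read_camera("side")[80:190,280:400,::-1]
cv2.imwrite("pics/g1.png",cv2.resize(cv2.convertScaleAbs(i,alpha=1.5,beta=15),None,fx=5,fy=5,interpolation=2))
E
```

```text
t 20.35 pos [ 0.5216 -0.2697  0.0743] rot [3.140e+00 1.000e-03 1.517e+00] F [2.  0.1 6.3] open 0.0359 grip 16.788036972284317
```

View pics/g1.png

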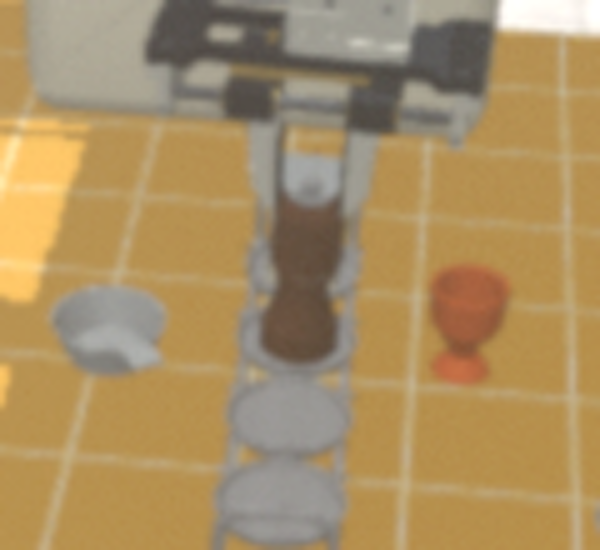

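The mill is between the fingers, but the opening (36 mm) is less than its 44 mm head. I'll project the expected geometry to see where it really stands.

```bash
cat >> h.py <<'E'
def proj(n,P):
    p=viewer.camera_params(n);T=np.linalg.inv(p["T"]);c=T[:3,:3]@P+T[:3,3]
    return cv2.projectPoints(c[None],np.zeros(3),np.zeros(3),p["K"],np.array([p["k1"],0,0,0.]))[0].ravel()
E
python3 - <<'E'
from h import *
np.set_printoptions(precision=4,suppress=True)
for y in(-.2697,-.26,-.25):
  for z in(.0116,.0116+.03,.0116+.045,.0116+.08,.0116+.11):
    q=proj("side",np.array([.522,y,z]));print(y,round(z-.0116,3),((q-[280,80])*5).round(0))
for x in(-.018,.018): print("tip",((proj("side",np.array([.5216+x,-.26,.0743]))-[280,80])*5).round(0))
i=viewer.read_camera("top")[:,:,::-1];cv2.imwrite("pics/g2.png",cv2.resize(cv2.convertScaleAbs(i[170:250,380:530],alpha=1.5,beta=15),None,fx=5,fy=5,interpolation=2))
E
```

```text
-0.2697 0.0 [297. 344.]
-0.2697 0.03 [300. 304.]
-0.2697 0.045 [301. 283.]
-0.2697 0.08 [304. 234.]
-0.2697 0.11 [307. 191.]
-0.26 0.0 [296. 353.]
-0.26 0.03 [299. 313.]
-0.26 0.045 [300. 292.]
-0.26 0.08 [303. 243.]
-0.26 0.11 [306. 199.]
-0.25 0.0 [295. 362.]
-0.25 0.03 [297. 322.]
-0.25 0.045 [298. 301.]
-0.25 0.08 [302. 252.]
-0.25 0.11 [304. 208.]
tip [332. 270.]
tip [272. 265.]
```

View pics/g2.png

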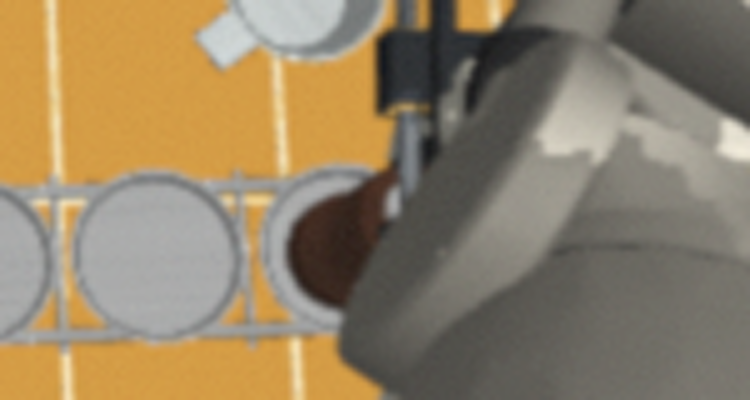

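Both views put the mill where expected: waist at (301,285), nut at (311,185), foot centred in its saucer. The grip is central, so I'll do a small test lift and watch the load.

Request:
step_arm:
  increments:
    - {"delta_pos": [0, 0, -0.1], "dr": [0, 0, 0], "fingers": 1}
    - {"delta_pos": [0, 0, -0.2], "dr": [0, 0, 0], "fingers": 1}
    - {"delta_pos": [0, 0, -0.4], "dr": [0, 0, 0], "fingers": 1}
    - {"delta_pos": [0, 0, -0.5], "dr": [0, 0, 0], "fingers": 1}
    - {"delta_pos": [0, 0, -0.5], "dr": [0, 0, 0], "fingers": 1}
  newtons: 20

```text
time: 21.08
tool_pos: [0.521, -0.2694, 0.0787]
tool_rot: [3.141, 0.0, 1.517]
contact_force: [0.9, -0.2, 3.3]
opening: 0.0283
grip_force: 16.1
```

```bash
python3 - <<'E'
from h import *
st()
i=viewer.read_camera("side")[85:165,300:380,::-1]
cv2.imwrite("pics/g3.png",cv2.resize(cv2.convertScaleAbs(i,alpha=1.8,beta=10),None,fx=7.4,fy=7.4,interpolation=2))
E
```

```text
t 21.07 pos [ 0.521  -0.2694  0.0787] rot [3.141 0.    1.517] F [ 0.9 -0.2  3.3] open 0.0283 grip 16.10297391191125
```

View pics/g3.png

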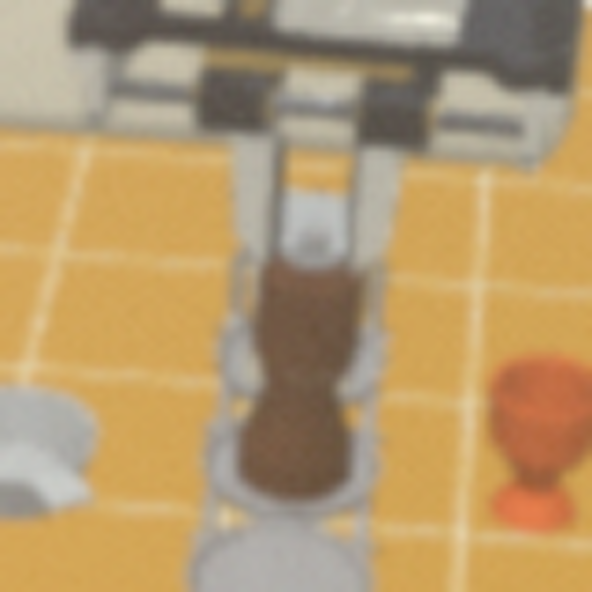

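```bash
python3 - <<'E'
from h import *
P=robot.observe()["tool_pos"]
for dz in(0,.019,.04):
  for dx in(-.033,-.014,.014,.033): print(dz,dx,((proj("side",P+[dx,.0095,dz])-[300,85])*7.4).round(0))
for z in(0,.06,.098,.116): print("mill",z,((proj("side",np.array([.522,-.27,.0116+z]))-[300,85])*7.4).round(0))
for z in(0,.074): print("tin",z,((proj("side",np.array([.524,-.3506,.0116+z]))-[300,85])*7.4).round(0))
E
```

```text
0 -0.033 [382. 356.]
0 -0.014 [335. 353.]
0 0.014 [267. 347.]
0 0.033 [221. 344.]
0.019 -0.033 [385. 316.]
0.019 -0.014 [338. 312.]
0.019 0.014 [269. 307.]
0.019 0.033 [222. 303.]
0.04 -0.033 [389. 271.]
0.04 -0.014 [341. 267.]
0.04 0.014 [272. 262.]
0.04 0.033 [224. 258.]
mill 0 [292. 472.]
mill 0.06 [300. 351.]
mill 0.098 [305. 271.]
mill 0.116 [307. 232.]
tin 0 [302. 368.]
tin 0.074 [311. 222.]
```

Here the visible fingertips end at y≈262 in the crop, but the reported TCP predicts y≈350. The real tips are therefore about 35–40 mm higher than I reckoned, so I only pinched the mill's domed top. It still stands in its saucer. I'll open and lower carefully while watching the force.

Request:
step_arm:
  increments:
    - {"delta_pos": [0, 0, 0], "dr": [0, 0, 0], "fingers": 0.2}
    - {"delta_pos": [0, 0, 0], "dr": [0, 0, 0], "fingers": -0.3}
    - {"delta_pos": [0, 0, 0], "dr": [0, 0, 0], "fingers": -0.6}
    - {"delta_pos": [0, 0, 0], "dr": [0, 0, 0], "fingers": -0.6}
    - {"delta_pos": [0, 0, 0], "dr": [0, 0, 0], "fingers": -0.6}

```text
time: 21.75
tool_pos: [0.5208, -0.2692, 0.0784]
tool_rot: [-3.141, -0.0, 1.517]
contact_force: [0.1, -0.1, -0.8]
opening: 0.0712
grip_force: 0.0
```

Request:
step_arm:
  increments:
    - {"delta_pos": [0, 0, 0.5], "dr": [0, 0, 0], "fingers": -0.6}
    - {"delta_pos": [0, 0, 1], "dr": [0, 0, 0], "fingers": -0.6}
    - {"delta_pos": [0, 0, 1.5], "dr": [0, 0, 0], "fingers": -0.6}
    - {"delta_pos": [0, 0, 1.8], "dr": [0, 0, 0], "fingers": -0.6}
    - {"delta_pos": [0, 0, 2], "dr": [0, 0, 0], "fingers": -0.6}

```text
time: 22.38
tool_pos: [0.5208, -0.2692, 0.0583]
tool_rot: [-3.141, -0.0, 1.517]
contact_force: [0.1, 0.2, -0.2]
opening: 0.0735
grip_force: 0.0
```

```bash
python3 - <<'E'
from h import *
P=st()["tool_pos"]
i=viewer.read_camera("side")[85:165,300:380,::-1]
for dz in(0,.02,.04): print(dz,[((proj("side",P+[dx,.0095,dz])-[300,85])*7.4).round(0) for dx in(-.036,.036)])
cv2.imwrite("pics/g4.png",cv2.resize(cv2.convertScaleAbs(i,alpha=1.8,beta=10),None,fx=7.4,fy=7.4,interpolation=2))
E
```

```text
t 22.38 pos [ 0.5208 -0.2692  0.0583] rot [-3.141 -0.     1.517] F [ 0.1  0.2 -0.2] open 0.0735 grip 0.0
0 [array([386., 399.]), array([212., 385.])]
0.02 [array([389., 358.]), array([214., 344.])]
0.04 [array([393., 316.]), array([216., 302.])]
```

View pics/g4.png

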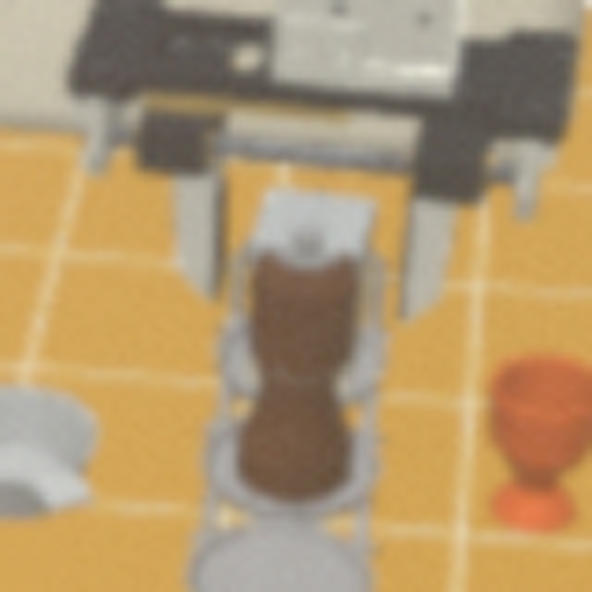

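The tips, at (215,298) and (405,315), match the prediction only with +40 mm in z. I'll lower another 22 mm so the pads are at 80–85 mm on the head, then grip.

Request:
step_arm:
  increments:
    - {"delta_pos": [-0.1, 0.1, 0.5], "dr": [0, 0, 0], "fingers": -0.6}
    - {"delta_pos": [-0.1, 0.1, 1], "dr": [0, 0, 0], "fingers": -0.6}
    - {"delta_pos": [-0.1, 0.1, 1.6], "dr": [0, 0, 0], "fingers": -0.6}
    - {"delta_pos": [-0.1, 0.1, 2.1], "dr": [0, 0, 0], "fingers": -0.4}
    - {"delta_pos": [-0.1, 0.1, 2.2], "dr": [0, 0, 0], "fingers": -0.2}

```text
time: 23.05
tool_pos: [0.5216, -0.2702, 0.0361]
tool_rot: [-3.141, -0.001, 1.517]
contact_force: [-0.3, 1.0, 0.6]
opening: 0.0588
grip_force: 0.0
```

Request:
step_arm:
  increments:
    - {"delta_pos": [0, 0, 0], "dr": [0, 0, 0], "fingers": 1}
    - {"delta_pos": [0, 0, 0], "dr": [0, 0, 0], "fingers": 1}
    - {"delta_pos": [0, 0, 0], "dr": [0, 0, 0], "fingers": 1}
    - {"delta_pos": [0, 0, 0], "dr": [0, 0, 0], "fingers": 1}
    - {"delta_pos": [0, 0, 0], "dr": [0, 0, 0], "fingers": 1}

```text
time: 23.68
tool_pos: [0.522, -0.2704, 0.0368]
tool_rot: [3.141, 0.0, 1.517]
contact_force: [0.9, -0.5, 1.1]
opening: 0.0429
grip_force: 20.0
```

Request:
step_arm:
  increments:
    - {"delta_pos": [0, 0, -2], "dr": [0, 0, 0], "fingers": 1}
    - {"delta_pos": [0, 0, -6], "dr": [0, 0, 0], "fingers": 1}
    - {"delta_pos": [2, 0, -9], "dr": [0, 0, 0], "fingers": 1}
    - {"delta_pos": [7, 0, -9], "dr": [0, 0, 0], "fingers": 1}
    - {"delta_pos": [13, 0, -9], "dr": [0, 0, 0], "fingers": 1}

```text
time: 24.3
tool_pos: [0.5287, -0.1399, 0.1268]
tool_rot: [3.141, 0.0, 1.515]
contact_force: [0.9, 0.4, -1.0]
opening: 0.0433
grip_force: 20.0
```

Request:
step_arm:
  increments:
    - {"delta_pos": [6, 0, 0], "dr": [0, 0, 0], "fingers": 1}
    - {"delta_pos": [12, 0, 0], "dr": [0, 0, 0], "fingers": 1}
    - {"delta_pos": [18, -0.1, 0], "dr": [0, 0, 0], "fingers": 1}
    - {"delta_pos": [24, -0.2, 0], "dr": [0, 0, 0], "fingers": 1}
    - {"delta_pos": [29.4, -0.2, 0], "dr": [0, 0, 0], "fingers": 1}

```text
time: 24.92
tool_pos: [0.542, 0.1552, 0.1265]
tool_rot: [-3.141, 0.0, 1.518]
contact_force: [0.1, 0.5, -1.1]
opening: 0.0432
grip_force: 20.0
```

Request:
step_arm:
  increments:
    - {"delta_pos": [0, 0, 1], "dr": [0, 0, 0], "fingers": 1}
    - {"delta_pos": [0, 0, 4], "dr": [0, 0, 0], "fingers": 1}
    - {"delta_pos": [0, 0, 6.5], "dr": [0, 0, 0], "fingers": 1}
    - {"delta_pos": [0, 0, 7.3], "dr": [0, 0, 0], "fingers": 1}
    - {"delta_pos": [0, 0, 7.5], "dr": [0, 0, 0], "fingers": 1}

```text
time: 25.55
tool_pos: [0.5426, 0.1524, 0.0515]
tool_rot: [-3.141, 0.0, 1.516]
contact_force: [0.3, -0.1, -0.3]
opening: 0.044
grip_force: 20.0
```

Request:
step_arm:
  increments:
    - {"delta_pos": [0, 0, 0.4], "dr": [0, 0, 0], "fingers": 1}
    - {"delta_pos": [0, 0, 0.8], "dr": [0, 0, 0], "fingers": 1}
    - {"delta_pos": [0, 0, 1.1], "dr": [0, 0, 0], "fingers": 1}
    - {"delta_pos": [0, 0, 1.3], "dr": [0, 0, 0], "fingers": 1}
    - {"delta_pos": [0, 0, 1.35], "dr": [0, 0, 0], "fingers": 1}

```text
time: 26.18
tool_pos: [0.5425, 0.1532, 0.038]
tool_rot: [-3.141, -0.0, 1.517]
contact_force: [0.7, -0.3, -1.3]
opening: 0.0438
grip_force: 20.0
```

Request:
step_arm:
  increments:
    - {"delta_pos": [0, 0, 0.05], "dr": [0, 0, 0], "fingers": 1}
    - {"delta_pos": [0, 0, 0.1], "dr": [0, 0, 0], "fingers": 1}
    - {"delta_pos": [0, 0, 0.15], "dr": [0, 0, 0], "fingers": 1}
    - {"delta_pos": [0, 0, 0.2], "dr": [0, 0, 0], "fingers": 1}
    - {"delta_pos": [0, 0, 0.2], "dr": [0, 0, 0], "fingers": 1}

```text
time: 26.8
tool_pos: [0.5425, 0.1531, 0.0361]
tool_rot: [-3.141, -0.0, 1.517]
contact_force: [-0.1, -0.8, -1.1]
opening: 0.0433
grip_force: 20.0
```

Request:
step_arm:
  increments:
    - {"delta_pos": [0, 0, 0.05], "dr": [0, 0, 0], "fingers": 1}
    - {"delta_pos": [0, 0, 0.08], "dr": [0, 0, 0], "fingers": 1}
    - {"delta_pos": [0, 0, 0.12], "dr": [0, 0, 0], "fingers": 1}
    - {"delta_pos": [0, 0, 0.15], "dr": [0, 0, 0], "fingers": 1}
    - {"delta_pos": [0, 0, 0.15], "dr": [0, 0, 0], "fingers": 1}

```text
time: 27.42
tool_pos: [0.5426, 0.1532, 0.0347]
tool_rot: [3.142, -0.0, 1.517]
contact_force: [-0.2, 0.4, -0.8]
opening: 0.0433
grip_force: 20.0
```

Request:
step_arm:
  increments:
    - {"delta_pos": [0, 0, 0.04], "dr": [0, 0, 0], "fingers": 1}
    - {"delta_pos": [0, 0, 0.08], "dr": [0, 0, 0], "fingers": 1}
    - {"delta_pos": [0, 0, 0.1], "dr": [0, 0, 0], "fingers": 1}
    - {"delta_pos": [0, 0, 0.1], "dr": [0, 0, 0], "fingers": 1}
    - {"delta_pos": [0, 0, 0.1], "dr": [0, 0, 0], "fingers": 1}

```text
time: 28.05
tool_pos: [0.5428, 0.1532, 0.0346]
tool_rot: [3.141, -0.0, 1.517]
contact_force: [-2.2, 0.3, 7.7]
opening: 0.0431
grip_force: 20.0
```

Request:
step_arm:
  increments:
    - {"delta_pos": [0, 0, 0], "dr": [0, 0, 0], "fingers": -0.1}
    - {"delta_pos": [0, 0, 0], "dr": [0, 0, 0], "fingers": -0.3}
    - {"delta_pos": [0, 0, 0], "dr": [0, 0, 0], "fingers": -0.5}
    - {"delta_pos": [0, 0, 0], "dr": [0, 0, 0], "fingers": -0.5}
    - {"delta_pos": [0, 0, -2], "dr": [0, 0, 0], "fingers": -0.5}

```text
time: 28.68
tool_pos: [0.5413, 0.1529, 0.0524]
tool_rot: [-3.138, 0.001, 1.517]
contact_force: [-0.2, 0.3, 0.6]
opening: 0.0687
grip_force: 0.0
```

Request:
step_arm:
  increments:
    - {"delta_pos": [0, 0, -5], "dr": [0, 0, 0], "fingers": -0.5}
    - {"delta_pos": [0, 0, -9], "dr": [0, 0, 0], "fingers": -0.5}
    - {"delta_pos": [-1, 0, -11], "dr": [0, 0, 0], "fingers": -0.5}
    - {"delta_pos": [-6, 0, -11], "dr": [0, 0, 0], "fingers": -1}
    - {"delta_pos": [-12, 0, -11], "dr": [0, 0, 0], "fingers": -1}

```text
time: 29.3
tool_pos: [0.5362, 0.0328, 0.164]
tool_rot: [3.14, -0.0, 1.52]
contact_force: [0.1, 0.1, 0.0]
opening: 0.0844
grip_force: 0.0
```

Request:
step_arm:
  increments:
    - {"delta_pos": [-6.2, 0.1, 0], "dr": [0, 0, 0], "fingers": -1}
    - {"delta_pos": [-12.4, 0.3, 0], "dr": [0, 0, 0], "fingers": -1}
    - {"delta_pos": [-18.6, 0.4, 0], "dr": [0, 0, 0], "fingers": -1}
    - {"delta_pos": [-24.8, 0.6, 0], "dr": [0, 0, 0], "fingers": -1}
    - {"delta_pos": [-31, 0.7, 0], "dr": [0, 0, 0], "fingers": -1}

```text
time: 29.92
tool_pos: [0.5262, -0.2787, 0.1636]
tool_rot: [3.141, -0.0, 1.517]
contact_force: [1.1, -0.2, -0.4]
opening: 0.0917
grip_force: 0.0
```

Request:
step_arm:
  increments:
    - {"delta_pos": [-6, 0, 0], "dr": [0, 0, 0], "fingers": -1}
    - {"delta_pos": [-7.4, 0, 0], "dr": [0, 0, 0], "fingers": -1}
    - {"delta_pos": [-7.4, 0, 2], "dr": [0, 0, 0], "fingers": -1}
    - {"delta_pos": [-7.4, 0, 6], "dr": [0, 0, 0], "fingers": -1}
    - {"delta_pos": [-7.4, 0, 9], "dr": [0, 0, 0], "fingers": -1}

```text
time: 30.55
tool_pos: [0.5223, -0.3492, 0.0721]
tool_rot: [-3.141, -0.001, 1.518]
contact_force: [-0.4, -0.3, -0.9]
opening: 0.0915
grip_force: 0.0
```

Request:
step_arm:
  increments:
    - {"delta_pos": [0, 0.1, 2], "dr": [0, 0, 0], "fingers": -1}
    - {"delta_pos": [0, 0.1, 4], "dr": [0, 0, 0], "fingers": -1}
    - {"delta_pos": [0, 0.1, 5.5], "dr": [0, 0, 0], "fingers": -1}
    - {"delta_pos": [0, 0.1, 6.5], "dr": [0, 0, 0], "fingers": -0.6}
    - {"delta_pos": [0, 0.1, 7.3], "dr": [0, 0, 0], "fingers": -0.4}

```text
time: 31.18
tool_pos: [0.5238, -0.3505, 0.0004]
tool_rot: [3.141, 0.0, 1.517]
contact_force: [-0.6, -0.0, 0.4]
opening: 0.0766
grip_force: 0.0
```

Request:
step_arm:
  increments:
    - {"delta_pos": [0, 0, 0], "dr": [0, 0, 0], "fingers": 1}
    - {"delta_pos": [0, 0, 0], "dr": [0, 0, 0], "fingers": 1}
    - {"delta_pos": [0, 0, 0], "dr": [0, 0, 0], "fingers": 1}
    - {"delta_pos": [0, 0, 0], "dr": [0, 0, 0], "fingers": 1}
    - {"delta_pos": [0, 0, 0], "dr": [0, 0, 0], "fingers": 1}
  newtons: 15

```text
time: 31.8
tool_pos: [0.524, -0.3509, 0.0012]
tool_rot: [3.14, 0.001, 1.517]
contact_force: [0.7, -0.7, 3.8]
opening: 0.0479
grip_force: 14.8
```

Request:
step_arm:
  increments:
    - {"delta_pos": [0, 0, -2], "dr": [0, 0, 0], "fingers": 1}
    - {"delta_pos": [0, 0, -6], "dr": [0, 0, 0], "fingers": 1}
    - {"delta_pos": [2, 0, -9], "dr": [0, 0, 0], "fingers": 1}
    - {"delta_pos": [7, -0.2, -9], "dr": [0, 0, 0], "fingers": 1}
    - {"delta_pos": [13, -0.3, -9], "dr": [0, 0, 0], "fingers": 1}

```text
time: 32.42
tool_pos: [0.5272, -0.2199, 0.0906]
tool_rot: [3.141, -0.0, 1.515]
contact_force: [0.1, 1.2, -0.7]
opening: 0.048
grip_force: 14.8
```

Request:
step_arm:
  increments:
    - {"delta_pos": [6, -0.1, 0], "dr": [0, 0, 0], "fingers": 1}
    - {"delta_pos": [12, -0.2, 0], "dr": [0, 0, 0], "fingers": 1}
    - {"delta_pos": [18, -0.4, 0], "dr": [0, 0, 0], "fingers": 1}
    - {"delta_pos": [24, -0.5, 0], "dr": [0, 0, 0], "fingers": 1}
    - {"delta_pos": [29.2, -0.5, 0], "dr": [0, 0, 0], "fingers": 1}

```text
time: 33.05
tool_pos: [0.5375, 0.0734, 0.0904]
tool_rot: [-3.141, -0.0, 1.518]
contact_force: [0.4, -1.0, -1.4]
opening: 0.0481
grip_force: 14.8
```

Request:
step_arm:
  increments:
    - {"delta_pos": [0, 0, 1], "dr": [0, 0, 0], "fingers": 1}
    - {"delta_pos": [0, 0, 4], "dr": [0, 0, 0], "fingers": 1}
    - {"delta_pos": [0, 0, 6.5], "dr": [0, 0, 0], "fingers": 1}
    - {"delta_pos": [0, 0, 7.3], "dr": [0, 0, 0], "fingers": 1}
    - {"delta_pos": [0, 0, 7.5], "dr": [0, 0, 0], "fingers": 1}

```text
time: 33.67
tool_pos: [0.5381, 0.0706, 0.0154]
tool_rot: [-3.141, 0.0, 1.516]
contact_force: [-0.5, 0.1, -0.8]
opening: 0.0482
grip_force: 14.9
```

Request:
step_arm:
  increments:
    - {"delta_pos": [0, 0, 0.4], "dr": [0, 0, 0], "fingers": 1}
    - {"delta_pos": [0, 0, 0.8], "dr": [0, 0, 0], "fingers": 1}
    - {"delta_pos": [0, 0, 1.1], "dr": [0, 0, 0], "fingers": 1}
    - {"delta_pos": [0, 0, 1.3], "dr": [0, 0, 0], "fingers": 1}
    - {"delta_pos": [0, 0, 1.35], "dr": [0, 0, 0], "fingers": 1}

```text
time: 34.3
tool_pos: [0.5381, 0.0713, 0.002]
tool_rot: [-3.142, -0.0, 1.517]
contact_force: [0.1, 0.2, -1.0]
opening: 0.0477
grip_force: 14.9
```

Request:
step_arm:
  increments:
    - {"delta_pos": [0, 0, 0.05], "dr": [0, 0, 0], "fingers": 1}
    - {"delta_pos": [0, 0, 0.1], "dr": [0, 0, 0], "fingers": 1}
    - {"delta_pos": [0, 0, 0.15], "dr": [0, 0, 0], "fingers": 1}
    - {"delta_pos": [0, 0, 0.2], "dr": [0, 0, 0], "fingers": 1}
    - {"delta_pos": [0, 0, 0.2], "dr": [0, 0, 0], "fingers": 1}

```text
time: 34.92
tool_pos: [0.5382, 0.0713, 0.0001]
tool_rot: [3.142, -0.0, 1.517]
contact_force: [-0.1, 0.1, -1.9]
opening: 0.048
grip_force: 14.9
```

Request:
step_arm:
  increments:
    - {"delta_pos": [0, 0, 0.04], "dr": [0, 0, 0], "fingers": 1}
    - {"delta_pos": [0, 0, 0.08], "dr": [0, 0, 0], "fingers": 1}
    - {"delta_pos": [0, 0, 0.12], "dr": [0, 0, 0], "fingers": 1}
    - {"delta_pos": [0, 0, 0.12], "dr": [0, 0, 0], "fingers": 1}
    - {"delta_pos": [0, 0, 0.12], "dr": [0, 0, 0], "fingers": 1}

```text
time: 35.55
tool_pos: [0.5384, 0.0715, -0.0005]
tool_rot: [3.141, -0.0, 1.517]
contact_force: [-0.4, 0.1, 4.9]
opening: 0.0481
grip_force: 14.9
```

Request:
step_arm:
  increments:
    - {"delta_pos": [0, 0, 0.03], "dr": [0, 0, 0], "fingers": 1}
    - {"delta_pos": [0, 0, 0.05], "dr": [0, 0, 0], "fingers": 1}
    - {"delta_pos": [0, 0, 0.08], "dr": [0, 0, 0], "fingers": 1}
    - {"delta_pos": [0, 0, 0.08], "dr": [0, 0, 0], "fingers": 1}
    - {"delta_pos": [0, 0, 0.08], "dr": [0, 0, 0], "fingers": 1}

```text
time: 36.17
tool_pos: [0.5386, 0.0717, -0.0007]
tool_rot: [3.14, -0.001, 1.517]
contact_force: [-3.2, 1.9, 9.5]
opening: 0.0483
grip_force: 14.9
```

Request:
step_arm:
  increments:
    - {"delta_pos": [0, 0, -0.1], "dr": [0, 0, 0], "fingers": 1}
    - {"delta_pos": [0, 0, -0.1], "dr": [0, 0, 0], "fingers": -0.2}
    - {"delta_pos": [0, 0, -0.1], "dr": [0, 0, 0], "fingers": -0.5}
    - {"delta_pos": [0, 0, -0.1], "dr": [0, 0, 0], "fingers": -0.5}
    - {"delta_pos": [0, 0, -1.5], "dr": [0, 0, 0], "fingers": -0.5}

```text
time: 36.8
tool_pos: [0.5372, 0.0712, 0.0126]
tool_rot: [-3.139, 0.0, 1.517]
contact_force: [1.0, -0.1, -0.3]
opening: 0.0686
grip_force: 0.0
```

Request:
step_arm:
  increments:
    - {"delta_pos": [0, 0, -5], "dr": [0, 0, 0], "fingers": -0.5}
    - {"delta_pos": [0, 0, -10], "dr": [0, 0, 0], "fingers": -0.5}
    - {"delta_pos": [0, 0, -16], "dr": [0, 0, 0], "fingers": -0.5}
    - {"delta_pos": [-6, -1, -16], "dr": [0, 0, 0], "fingers": -0.5}
    - {"delta_pos": [-12, -2, -16], "dr": [0, 0, 0], "fingers": -0.5}

```text
time: 37.42
tool_pos: [0.5119, -0.0484, 0.1751]
tool_rot: [3.138, 0.001, 1.519]
contact_force: [0.7, -0.1, 0.6]
opening: 0.069
grip_force: 0.0
```

Request:
step_arm:
  increments:
    - {"delta_pos": [-6, -3, 0], "dr": [0, 0, 0], "fingers": -0.5}
    - {"delta_pos": [-11, -6, 0], "dr": [0, 0, 0], "fingers": -0.5}
    - {"delta_pos": [-16, -8, 0], "dr": [0, 0, 0], "fingers": -0.5}
    - {"delta_pos": [-22, -8, 0], "dr": [0, 0, 0], "fingers": -0.5}
    - {"delta_pos": [-28, -8, 0], "dr": [0, 0, 0], "fingers": -0.5}

```text
time: 38.05
tool_pos: [0.4165, -0.3248, 0.1746]
tool_rot: [3.14, 0.001, 1.517]
contact_force: [1.5, 0.4, 0.7]
opening: 0.0691
grip_force: 0.0
```

```bash
python3 - <<'E'
from h import *
st()
i=viewer.read_camera("side")[190:340,240:370,::-1]; j=viewer.read_camera("top")[140:250,140:330,::-1]
f=lambda i,w:cv2.resize(cv2.convertScaleAbs(i,alpha=1.5,beta=15),(w,int(i.shape[0]*w/i.shape[1])),interpolation=2)
cv2.imwrite("pics/f1.png",f(i,520));cv2.imwrite("pics/f2.png",f(j,798))
E
```

```text
t 38.05 pos [ 0.4165 -0.3248  0.1746] rot [3.140e+00 1.000e-03 1.517e+00] F [1.5 0.4 0.7] open 0.0691 grip 0.0
```

View pics/f1.png

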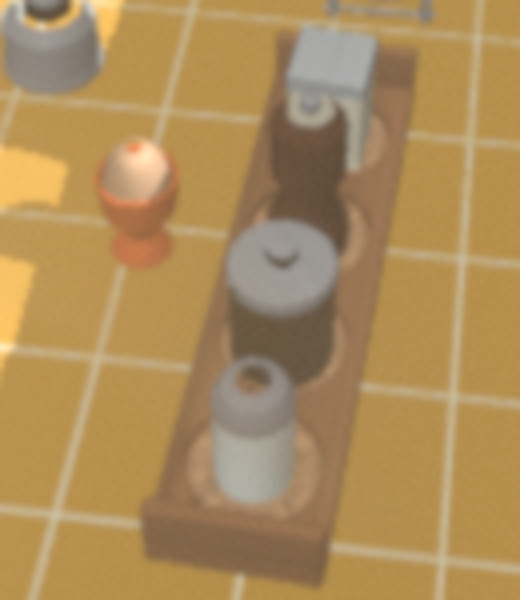

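View pics/f2.png

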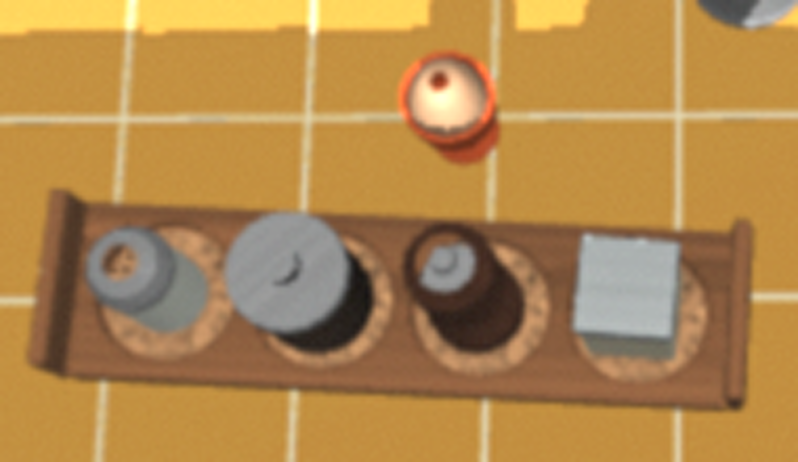

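All four stand upright, one per hollow, in order: shaker (122,262), canister (289,272), mill (444,260), tin (628,285). The egg is at (447,97), not moved. One check of centring, and hand in if it is good.

```bash
python3 - <<'E'
from h import *
H=[(.5511,.3157),(.5468,.2340),(.542,.153),(.5375,.071)];ok=True
for (u,v,z),h in zip([(122,262,.087),(289,272,.084),(444,260,.126),(628,285,.084)],H):
    e=pt("top",140+u/4.2-.4,140+v/4.2-.4,z)[:2]-h;print((e*1000).round(1));ok&=np.linalg.norm(e)<.006
if ok: print(robot.hand_in())
E
```

```text
[0.2 0.4]
[-0.2  1.7]
[0.6 0.7]
[1.6 0.6]
the job is handed in; nothing more can be done
None
```

The salt shaker, canister, pepper mill and spice tin now stand upright on the wooden rack in their original left-to-right order, each within about 2 mm of its hollow's centre; the egg was not moved, and the job was handed in at about 38 s.

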